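Free the tray caddy's telescopic handle and hold it fully drawn out

TASK

Push the orange pedal of the instrument-tray caddy all the way down to free the transport lock, then let it come up. Then pinch the black handle bar so that its red button is squeezed in, draw the handle straight up past its first stop to its second stop, and keep holding it there, button squeezed: the program finishes while you hold the handle fully extended. Leave the trays and everything else on the bench where they are.

Things in the scene. Friction and masses are not known exactly. Their poses are not given: they have to be found in the camera images.
- caddy: Low rolling caddy that stands firmly on the bench (it does not move): blue deck 260 (x) x 280 (y) mm, top at 50 mm, on four black castors, with a grey spine 40 mm wide along its y axis, top at 105 mm, and two perforated steel trays (tops at 100 mm) beside the spine. Origin at bench level under the middle of the deck, which is the axis of the telescopic handle. The pedal sticks out at the -y end. z up; its yaw varies.
- pedal_pad (a point): Centre of the top face of the orange pedal pad, 56 (x) x 60 (y) mm, 200 mm from the caddy's origin towards the caddy's -y, 56 mm above the bench when up. Press it straight down from above.
- pedal (a joint): Angle of the sprung pedal about a hinge 65 mm inboard of the pad's centre: 0 up, 0.26 rad at the bottom stop (pad centre 17 mm lower). The press takes about 5 N at first, 10 to 12 N near the bottom; the pedal rises again when let go, and the lock then stays freed. The lock only frees in the last third of the stroke; until then the handle does not draw out.
- grip_center (a point): Middle of the black handle bar at the top of the telescope: bar 26 mm thick (caddy x) x 100 mm long (caddy y) x 30 mm high, centre 160 mm above the bench when stowed, 270 mm at the second stop. Take it from above, fingers closing along the caddy's x at the bar's middle. The telescope's sleeve below it, 34 mm across, ends 128 mm above the bench, and the bar's underside is at 145 mm. Axes as the caddy's.
- button_face (a point): Middle of the face of the red button, 36 (y) x 18 (z) mm, in the middle of the bar's +x side, standing 7 mm proud of the bar (33 mm over bar and button), level with the bar's middle.
- button (a joint): How far the sprung button is squeezed in, 0 to 0.006 m; fully in needs about 5.5 N. With it out, the stowed handle is latched and cannot be drawn.
- grip (a joint): Extension of the upper, thin tube with the bar out of the middle tube: 0 stowed, 0.055 m at its stop. It comes out first, with about 4 N of pull; at its end lies the first stop.
- mid_tube (a joint): Extension of the middle tube out of the sleeve: 0 stowed, 0.055 m at its stop, which is the second stop (110 mm in all). It follows only after the first stop, when the pull rises to about 9 to 11 N. Both tubes are sprung and run back in when let go.
- tray_a: Perforated steel tray with a silver lid, 90 x 240 x 50 mm, loose on the deck at the spine's -x side; to be left alone. Origin under its middle.
- tray_b: Perforated steel tray with a silver lid, 90 x 240 x 50 mm, loose on the deck at the spine's +x side; to be left alone. Origin under its middle.
- tray_c: Perforated steel tray with a black lid, 110 x 240 x 60 mm, loose on the bench; to be left alone. Origin under its middle.
- bowl: Steel bowl, 120 mm across, 45 mm high, on the bench; to be left alone. Origin under its middle.
- tape: Yellow roll of tape, 100 mm across, 25 mm high, flat on the bench; to be left alone. Origin under its middle.
- spray: White bottle with a blue cap, 60 mm across, 170 mm tall, on the bench; to be left alone. Origin under its middle.
- pouch_box: Cardboard box 60 x 160 x 50 mm on the bench beside the caddy, at its +x side; to be left alone. Origin under its middle.

How it is judged:
On the way, in this order (a step that is already met when the one before it is completed fails the run):
1. the pedal is pushed all the way down (0.235 rad or more of 0.26) (value of joint pedal above 0.235 rad), for 0.05 s.
2. the pedal has come up again with the handle still stowed (value of joint pedal below 0.05 rad and value of joint each of grip, mid_tube below 0.01 m), for 0.1 s.
3. the button is squeezed in and the handle drawn past halfway of its first section (value of joint button above 0.004 m and value of joint grip above 0.03 m), for 0.05 s.
At the end, for the whole second after the job is handed in: The fingers hold the bar with the button squeezed in at least 4 of 6 mm, both handle sections are within 5 mm of their 55 mm stops (bar centre at least 259 mm above the bench) and at rest for the last second, the pedal is up, and every tray and other loose thing is within 20 mm of where it began (value of joint each of grip, mid_tube above 0.05 m and value of joint button above 0.004 m and value of joint pedal below 0.05 rad and contact force between the fingers and caddy above 3 N and velocity of joint mid_tube between -0.02 and 0.02 m/s and height (world z) of grip_center above 0.259 m and distance of each of tray_a, tray_b, tray_c, bowl, tape, spray, pouch_box from where it was at the start of the episode below 0.02 m); the arm keeps its last pose, push and grip.
It fails at once if a tray on the caddy or another loose thing is knocked over 30 mm away (distance of any of tray_a, tray_b, tray_c, bowl, tape, spray, pouch_box from where it was at the start of the episode above 0.03 m).
It also fails if it takes over 42 s, if anything falls off the work surface, if the arm or the gripper's body presses on something with over 40 N, if the wrist force passes 120 N, or if a joint passes its speed limit or range.

ROBOT

A 6-joint arm with a two-finger parallel gripper is mounted at the origin on the work surface. World frame = base frame: x ahead of the robot, y to its left, z up, the work surface at z = 0. Lengths are in m, angles in rad, forces in N, time in s.
With the tool pointing down it reaches from about 0.25 to 0.775 m from the base axis. Payload 4 kg.
Tool frame: the origin (TCP) lies on the centre line of the jaws, within the pads' length; the fingertips stand 14 mm ahead of it and the grasp point (between the pads) lies 5 mm behind it (robot.tcp_to_tips is the distance from the TCP to the fingertips, in m); z points along the fingers, y is the line along which they close (so a half turn about z gives the same grasp; the last joint's range is limited). The gripper opens to 94 mm and grips with 3 to 60 N. Pads are 16 mm wide; open, the fingers measure 119 mm over their backs; the gripper's body (75 mm by 177 mm) begins 78 mm behind the grasp point.
Start: joints at [1.185, 0.087, 1.371, -0, 1.684, -0.103], TCP at [0.153, 0.528, 0.22] pointing down, gripper open.
Joint ranges: [-3.1, 3.1], [-0.76, 2.03], [0.27, 2.55], [-1.08, 4.22], [0.17, 2.65], [-2.57, 2.57]. Speed limits (rad/s): [2.79, 2.79, 3.14, 3.14, 3.14, 3.14].

INTERFACE

Orientations are given as [roll, pitch, yaw] about the fixed x, y, z axes, in that order (R = Rz(yaw) Ry(pitch) Rx(roll)).
In Python, from bench import robot gives the robot as it stands.
- The arm moves only by the tool carry_out, never from a script. Its argument "increments" is a list of rows, each a list of 3 entries, a list of its own where there are three numbers: the closure in counts, from 0 (fully open) to 255 (shut), then the shift along the tool's x, y, z in mm, then the turn about the tool's z in degrees. In form: [[fingers, [dx, dy, dz], twist], ...]. A call has 1 to 8 rows; each row shifts and turns the commanded pose from where the row before left it, along the tool's axes as they then stand; what a row does not reach is not made up. A row lasts 1/10 s, in which the tool goes at most 50 mm and 8.59 degrees, less where a joint would pass 70% of its speed; a pose out of reach is approached as far as the arm can. A call with a gripper value outside its range is refused whole. The fingers move at their own pace and stop on an object; the grip force is fixed at half the most. Time passes only in rows, so rows that do not move let the fingers close. It gives the time, the measured TCP pose, the force, the opening and the grip force at its end, in the units of the state.
- robot.get_obs(): the state, without advancing time (a new reading comes with each control period).
- robot.snapshot(name): name is "side" or "top" or "wrist"; returns the picture (480x640x3 uint8, blue, green, red); there is no depth.
- robot.get_calibration(name): a dict with "vfov" (degrees; the focal length in pixels is half the picture's height over the tangent of half this angle, whatever the lens; pixels are square), "cx", "cy" (the principal point, pixels), "k1" (the pictures are not rectified: a ray, as slopes to the right and down, at radius r is drawn at 1 + k1 r^2 times it, then the intrinsics apply), "T" (4x4, takes a point from camera to world coordinates). Camera axes: x right, y down, z forward; pixel columns grow to the right and rows downward; lengths in m; the calibration is good to about 2 mm. A picture is of the moment at which its call begins: read the wrist's pose just before it. get_calibration takes no time and is no camera call; for the wrist camera it gives the pose at the moment of the call.
- robot.close_job(): hands the job in; it is judged then, once.
The state is a dict: "time": time; "joint_positions": joint angles; "qvel": joint speeds; "joint_torque": joint torques, N m; "tool_pos": TCP position; "ee_rot": TCP orientation; "wrist_force": force on the tool from outside, world axes, zero at the start; "wrist_torque": the same for the moment, N m; "width": finger opening in m; "finger_force": force on a finger pad.
Only numpy, scipy, OpenCV 4.12 (cv2) and the standard library are available. Lean on these libraries where they do the work, as an engineer would, in place of code of your own. Each camera call takes 0.05 s, during which the arm holds its last target. There are 200 camera calls.

## Working session

There is one attempt and no reset: what is moved stays moved. The work goes in short steps, Python scripts to look and compute and a tool call to move; the robot and the scene stay as the last step left them, time stands still between calls to the robot, and variables do not carry over. Pictures are saved under pics/ and viewed, at most 10 in all, crops included, and the job is handed in when it is done.

Besides the shell and the picture viewer there is one more tool, called after "Request:" as a command line: name --argument value ..., lists and objects as JSON in quotes. carry_out: Moves the arm, as the interface text tells. Its arguments: {"type":"object","properties":{"increments":{"type":"array","items":{"type":"array"}}},"required":["increments"]}

```bash
mkdir -p pics
cat > h.py <<'E'
import numpy as np, cv2
from bench import robot
def K(c): 
    f=240/np.tan(np.radians(c["vfov"])/2); return f
def pix(c,p):
    T=np.array(c["T"]); q=np.linalg.inv(T)@np.append(p,1); s=q[:2]/q[2]; s=s*(1+c["k1"]*(s@s)); return K(c)*s+[c["cx"],c["cy"]]
def pos(c,uv,z):
    d=(np.array(uv,float)-[c["cx"],c["cy"]])/K(c); s=d.copy()
    for _ in range(30): s=d/(1+c["k1"]*(s@s))
    T=np.array(c["T"]); r=T[:3,:3]@np.append(s,1); o=T[:3,3]; return o+r*(z-o[2])/r[2]
E
python3 - <<'E'
from h import *
o=robot.get_obs();print(o["tool_pos"],o["ee_rot"],o["width"],o["wrist_force"])
for n in("top","side"):
    cv2.imwrite(f"pics/{n}.png",robot.snapshot(n));c=robot.get_calibration(n);print(n,np.round(np.array(c["T"])[:3,3],3),c["vfov"])
E
```

```text
[0.15328461 0.52766857 0.21828787] [-3.13936436e+00 -2.46990917e-04  2.85879694e+00] 0.0939723949086042 [-0.13529015 -0.08864339 -0.35228872]
top [ 0.262 -0.014  1.637] 44.83812695119977
side [0.561 1.046 1.056] 50.633167511089134
```

View pics/top.png

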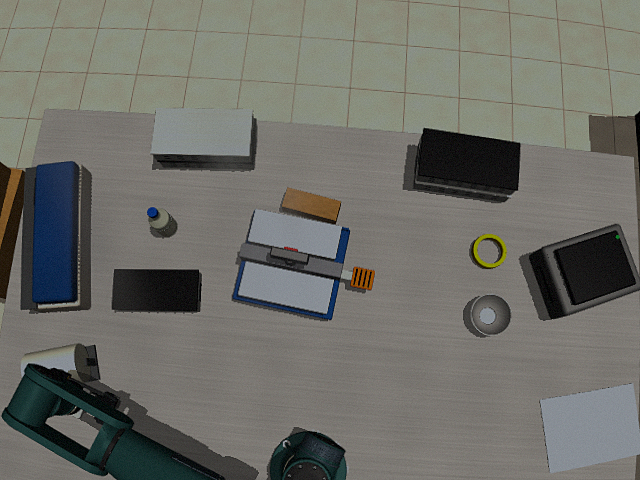

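View pics/side.png

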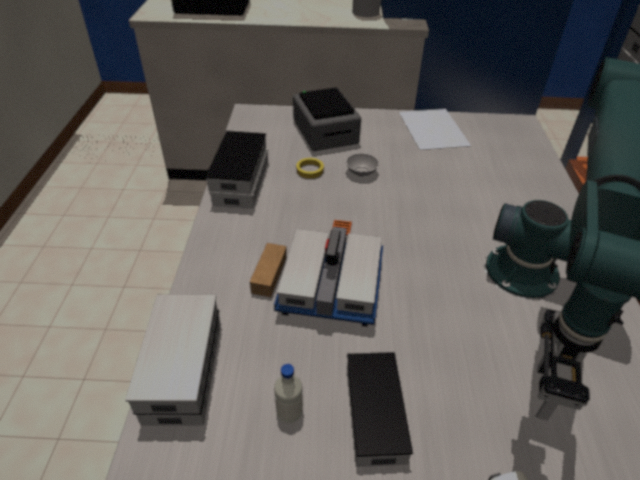

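The top view shows the handle bar at about (288,257) with the red button at (290,249). The pedal pad is at about (363,278), the box at (310,205), and the arm is lower left, clear of the caddy.

Run:
```python
from h import *
c=robot.get_calibration("top"); im=cv2.imread("pics/top.png"); hsv=cv2.cvtColor(im,cv2.COLOR_BGR2HSV)
m=cv2.inRange(hsv,(5,180,120),(18,255,255)); m[:,:347]=0;m[:,390:]=0;m[:250]=0;m[300:]=0
p=cv2.minAreaRect(np.argwhere(m)[:,::-1].astype(np.float32)); print("pedal",p)
m2=cv2.inRange(hsv,(110,150,50),(125,255,255)); m2[:,:225]=0;m2[:,360:]=0;m2[:200]=0;m2[330:]=0
q=cv2.minAreaRect(np.argwhere(m2)[:,::-1].astype(np.float32)); print("deck",q)
P=[pos(c,x,.05)for x in cv2.boxPoints(q)];print(np.round(P,3),np.mean(P,0))
pp=pos(c,p[0],.056);g=pos(c,(289,257),.175);print("pedal",pp,"grip",g, np.linalg.norm((pp-g)[:2]), np.degrees(np.arctan2(*(g-pp)[1::-1])))
print("button",pos(c,(290,249),.16))
cv2.imwrite("pics/crop.png",cv2.resize(im[180:340,220:390],None,fx=4,fy=3.5,interpolation=2)[:600])
o=robot.get_obs();from scipy.spatial.transform import Rotation as R
print(R.from_euler("xyz",o["ee_rot"]).as_matrix().round(3))
w=robot.get_calibration("wrist");print(np.round(w["T"],3),w["vfov"])
```

```text
pedal ((362.36541748046875, 277.6730651855469), (20.98442268371582, 18.827146530151367), 11.309932708740234)
deck ((291.29876708984375, 263.8258361816406), (100.691650390625, 91.98204040527344), 12.26477336883545)
[[ 0.443  0.247  0.05 ]
 [ 0.703  0.222  0.05 ]
 [ 0.664 -0.062  0.05 ]
 [ 0.408 -0.028  0.05 ]] [0.55456975 0.09493084 0.05      ]
pedal [ 0.52961875 -0.10475045  0.056     ] grip [0.5468606 0.0933062 0.175    ] 0.19880572526660814 85.02464953127958
button [0.57110025 0.0938815  0.16      ]
[[-0.96   0.279 -0.001]
 [ 0.279  0.96  -0.002]
 [ 0.    -0.002 -1.   ]]
[[ 0.278  0.922  0.27   0.074]
 [ 0.96  -0.266 -0.081  0.552]
 [-0.003  0.282 -0.959  0.384]
 [ 0.     0.     0.     1.   ]] 70.16113975258834
```

View pics/crop.png

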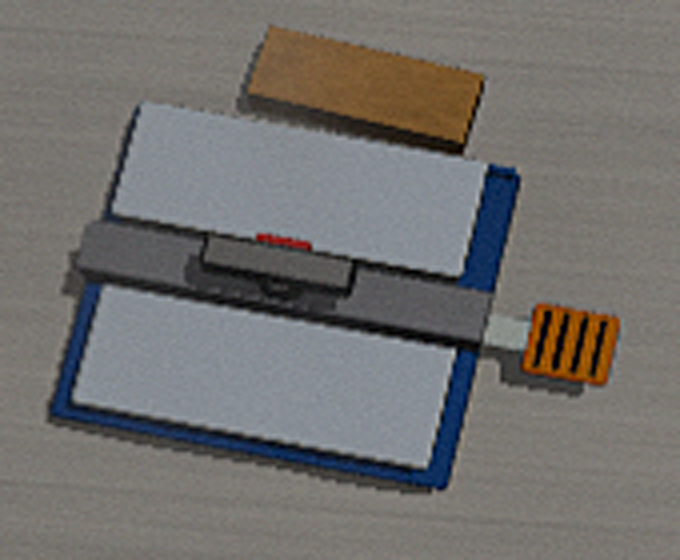

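```bash
cat >> h.py <<'E'
from scipy.spatial.transform import Rotation as R
def tool(): 
    o=robot.get_obs(); return np.array(o["tool_pos"]),R.from_euler("xyz",o["ee_rot"]).as_matrix(),o
E
python3 - <<'E'
from h import *
p,M,o=tool(); d=(np.array([.552,.093,.24])-p)/16*1000
for i in range(16):
    t=8.03 if i<10 else 0
    print(np.round(M.T@d,0)); M=M@R.from_euler("z",t,degrees=True).as_matrix()
print(M.round(3))
E
```

```text
[-32. -19.  -1.]
[-34. -15.  -1.]
[-36. -10.  -1.]
[-37.  -5.  -1.]
[-37.   1.  -1.]
[-36.   6.  -1.]
[-35.  11.  -1.]
[-33.  16.  -1.]
[-31.  20.  -1.]
[-28.  24.  -1.]
[-24.  28.  -1.]
[-24.  28.  -1.]
[-24.  28.  -1.]
[-24.  28.  -1.]
[-24.  28.  -1.]
[-24.  28.  -1.]
[[ 0.113  0.994 -0.001]
 [ 0.994 -0.113 -0.002]
 [-0.002 -0.001 -1.   ]]
```

Request:
carry_out --increments '[[0,[-32,-19,-1],8],[0,[-34,-15,-1],8],[0,[-36,-10,-1],8],[0,[-37,-5,-1],8],[0,[-37,1,-1],8],[0,[-36,6,-1],8],[0,[-35,11,-1],8],[0,[-33,16,-1],8]]'

```text
time: 0.9
tool_pos: [0.3554, 0.3099, 0.2271]
ee_rot: [-3.141, 0.0, 1.736]
wrist_force: [1.2, 1.0, -0.1]
width: 0.0941
finger_force: 0.0
```

Request:
carry_out --increments '[[0,[-31,20,-1],8],[0,[-28,24,-1],8],[0,[-24,28,-1],0],[0,[-24,28,-1],0],[0,[-24,28,-1],0],[0,[-24,28,-1],0],[0,[-24,28,-1],0],[0,[-24,28,-1],0]]'

```text
time: 1.7
tool_pos: [0.5567, 0.0943, 0.2349]
ee_rot: [-3.14, -0.0, 1.462]
wrist_force: [0.9, -0.2, -0.7]
width: 0.0939
finger_force: 0.0
```

Request:
carry_out --increments '[[0,[0,0,0],0],[0,[0,0,0],0]]'

```text
time: 1.9
tool_pos: [0.5559, 0.0952, 0.2345]
ee_rot: [-3.139, -0.0, 1.461]
wrist_force: [-0.7, 0.2, -1.0]
width: 0.0943
finger_force: 0.0
```

Run:
```python
from h import *
p,M,o=tool();print(o["time"],p,M.round(3),o["joint_positions"])
im=robot.snapshot("wrist");cv2.imwrite("pics/w1.png",im)
c=robot.get_calibration("wrist");print(pix(c,[.552,.093,.175]),np.round(np.array(c["T"])[:3,3],3))
import json;json.dump({k:np.array(v).tolist() for k,v in c.items()},open("w1.json","w"))
```

```text
1.9 [0.55592617 0.09520994 0.23451225] [[ 0.109  0.994 -0.002]
 [ 0.994 -0.109  0.001]
 [ 0.    -0.002 -1.   ]] [6.86978355e-02 1.17801232e-01 1.30782986e+00 6.74119152e-04
 1.71813013e+00 1.78435079e-01]
[326.24252696 269.93736616] [0.564 0.179 0.4  ]
```

View pics/w1.png

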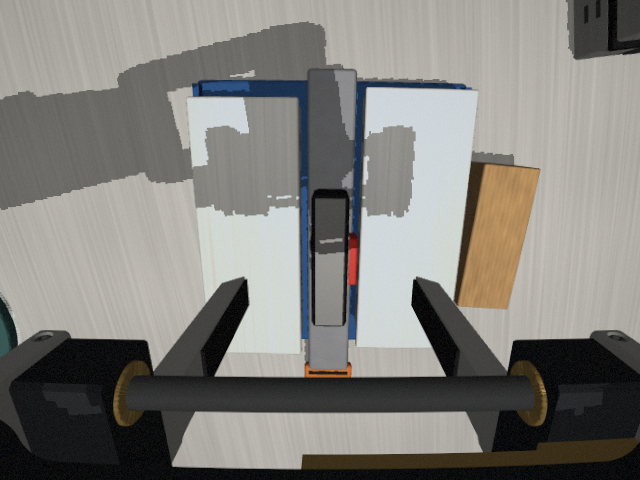

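The wrist view shows the bar's top face from about (331,195) at the far end to (329.5,326) at the near end, about 312–348 px wide. The button is at (353,260) and the bottom-edge pedal tip is visible.

Run:
```python
from h import *;import json
c={k:np.array(v) for k,v in json.load(open("w1.json")).items()}
a=pos(c,(331,194),.175);b=pos(c,(329.5,326),.175);print(a,b,np.linalg.norm(a-b),(a+b)/2,np.degrees(np.arctan2(*(a-b)[1::-1])))
print("width",np.linalg.norm(pos(c,(312,260),.175)-pos(c,(348,260),.175)))
# spine far end, top .105 : middle
s=pos(c,(332,70),.105);e=pos(c,(329,362),.105);print("spine",s,e,np.degrees(np.arctan2(*(s-e)[1::-1])))
print("button",pos(c,(355,259),.169))
y=(a-b)/np.linalg.norm(a-b);g=(a+b)/2;P=g-.2*y;print("pedal",P, "from origin by top cam .530 -.105")
p,M,o=tool();print(M.T@(np.array([*P[:2],.09])-p)*1000)
```

```text
[0.56104067 0.14596538 0.175     ] [0.54948233 0.0483974  0.175     ] 0.09825021283503221 [0.5552615  0.09718139 0.175     ] 83.24397704417821
width 0.02516306078277688
spine [0.57134686 0.23391562 0.105     ] [ 0.53993411 -0.03318432  0.105     ] 83.29244184893068
button [0.57309564 0.0968336  0.169     ]
pedal [ 0.53173314 -0.10142983  0.175     ] from origin by top cam .530 -.105
[-198.81725496   -2.11790424  144.78959209]
```

Request:
carry_out --increments '[[255,[-20,0,0],0],[255,[-40,0,0],0],[255,[-40,0,0],0],[255,[-40,0,0],0],[255,[-40,-1,20],0],[255,[-20,-1,40],0],[255,[0,0,40],0],[255,[0,0,30],0]]'

```text
time: 2.75
tool_pos: [0.5309, -0.102, 0.1032]
ee_rot: [-3.139, -0.001, 1.463]
wrist_force: [0.2, 0.2, 0.7]
width: 0.0335
finger_force: 0.0
```

Request:
carry_out --increments '[[255,[0,0,10],0],[255,[0,0,0],0],[255,[0,0,0],0]]'

```text
time: 3.05
tool_pos: [0.5336, -0.1025, 0.0974]
ee_rot: [3.139, 0.0, 1.464]
wrist_force: [0.4, 0.3, -0.1]
width: 0.0093
finger_force: 0.0
```

Run:
```python
from h import *
p,M,o=tool();print(o["time"],p,o["wrist_force"],o["width"])
cv2.imwrite("pics/w2.png",robot.snapshot("wrist"))
c=robot.get_calibration("wrist");print("pad centre expected",pix(c,[.531,-.103,.056]),"tip",pix(c,p+M[:,2]*.014))
```

```text
3.05 [ 0.53356874 -0.10247237  0.09737523] [ 0.41558665  0.28180955 -0.06110884] 0.009268470240046458
pad centre expected [325.89738056 275.86687959] tip [329.97124085 292.58559776]
```

View pics/w2.png

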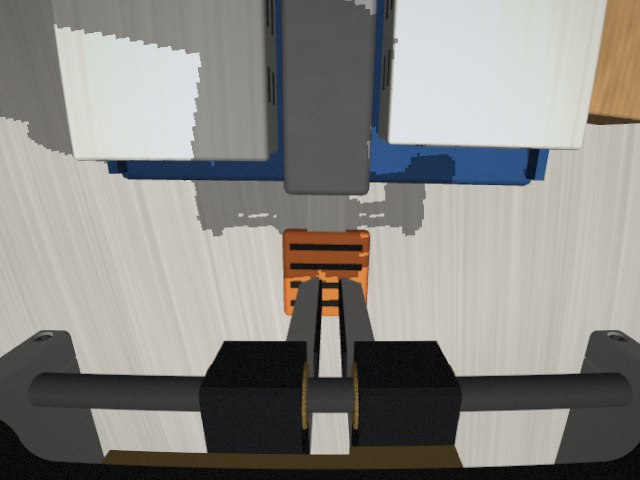

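The pad is centred at about (326,273), as predicted, and the closing fingertips are right above it. Next I press down.

Request:
carry_out --increments '[[255,[0,0,15],0],[255,[0,0,12],0],[255,[0,0,6],0],[255,[0,0,6],0],[255,[0,0,4],0],[255,[0,0,0],0],[255,[0,0,0],0]]'

```text
time: 3.8
tool_pos: [0.5337, -0.1029, 0.055]
ee_rot: [3.138, -0.001, 1.463]
wrist_force: [-2.0, 1.4, 11.2]
width: 0.0006
finger_force: 5.5
```

Request:
carry_out --increments '[[255,[0,0,2],0],[255,[0,0,0],0],[255,[0,0,0],0]]'

```text
time: 4.1
tool_pos: [0.5338, -0.1029, 0.0547]
ee_rot: [3.138, -0.0, 1.463]
wrist_force: [-6.2, 2.2, 18.1]
width: 0.0006
finger_force: 8.8
```

Request:
carry_out --increments '[[255,[0,0,1],0],[255,[0,0,0],0],[255,[0,0,0],0]]'

```text
time: 4.4
tool_pos: [0.5338, -0.1029, 0.0545]
ee_rot: [3.138, -0.0, 1.463]
wrist_force: [-7.5, 2.6, 21.5]
width: 0.0006
finger_force: 10.4
```

The force is rising with no further motion, so the pedal is at its bottom stop. I'll release it and go back over the bar.

Request:
carry_out --increments '[[255,[0,0,-15],0],[255,[0,0,-35],0],[255,[0,0,-45],0],[0,[0,0,-45],0],[0,[10,0,-42],0],[0,[40,0,0],0],[0,[45,0,0],0],[0,[45,0,0],0]]'

```text
time: 5.2
tool_pos: [0.5477, 0.0372, 0.2311]
ee_rot: [-3.142, -0.0, 1.461]
wrist_force: [1.1, -0.9, 0.4]
width: 0.0368
finger_force: 0.0
```

Request:
carry_out --increments '[[0,[40,0,0],0],[0,[20,0,0],0],[0,[0,0,0],0],[0,[0,0,0],0]]'

```text
time: 5.6
tool_pos: [0.5539, 0.0957, 0.2306]
ee_rot: [-3.14, 0.001, 1.463]
wrist_force: [0.9, -0.2, 0.3]
width: 0.0692
finger_force: 0.0
```

Run:
```python
from h import *
p,M,o=tool();print(o["time"],p,o["wrist_force"],o["width"])
print("to grasp mm",M.T@(np.array([.5555,.097,.155])-p)*1000)
cv2.imwrite("pics/w3.png",robot.snapshot("wrist"))
c=robot.get_calibration("wrist")
g=np.array([.555,.097,.175]);y=np.array([.117,.993,0]);print("bar ends exp",pix(c,g+.05*y),pix(c,g-.05*y))
```

```text
5.6 [0.55387986 0.09566423 0.23055213] [ 0.88118602 -0.17226169  0.2642136 ] 0.06917603591194163
to grasp mm [ 1.57063025  1.57329887 75.54860457]
bar ends exp [332.82515286 192.20718035] [331.21622787 328.79321997]
```

View pics/w3.png

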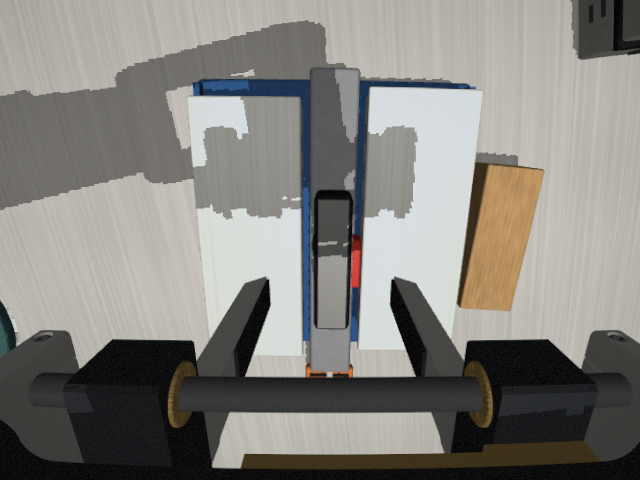

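The bar is where predicted, with the fingers astride it, so I descend and grip.

Request:
carry_out --increments '[[0,[1,1,15],0],[0,[1,1,25],0],[0,[0,0,25],0],[0,[0,0,10],0],[0,[0,0,0],0],[0,[0,0,0],0]]'

```text
time: 6.25
tool_pos: [0.5567, 0.0971, 0.157]
ee_rot: [3.141, -0.0, 1.462]
wrist_force: [-0.2, -0.0, 0.3]
width: 0.0938
finger_force: 0.0
```

Request:
carry_out --increments '[[255,[0,0,0],0],[255,[0,0,0],0],[255,[0,0,0],0],[255,[0,0,0],0],[255,[0,0,0],0],[255,[0,0,0],0],[255,[0,0,0],0],[255,[0,0,0],0]]'

```text
time: 7.05
tool_pos: [0.5571, 0.0975, 0.1565]
ee_rot: [3.14, -0.0, 1.462]
wrist_force: [3.9, 0.5, -2.2]
width: 0.0334
finger_force: 1.7
```

Request:
carry_out --increments '[[255,[0,0,0],0],[255,[0,0,0],0],[255,[0,0,0],0],[255,[0,0,0],0],[255,[0,0,0],0]]'

```text
time: 7.55
tool_pos: [0.556, 0.0977, 0.1564]
ee_rot: [-3.141, -0.0, 1.463]
wrist_force: [-2.0, 0.9, -0.2]
width: 0.0265
finger_force: 30.0
```

The width is 26.5 mm at 30 N, so the button is fully in. I draw the handle up.

Request:
carry_out --increments '[[255,[0,0,-4],0],[255,[0,0,-8],0],[255,[0,0,-12],0],[255,[0,0,-12],0],[255,[0,0,-8],0],[255,[0,0,0],0],[255,[0,0,0],0]]'

```text
time: 8.25
tool_pos: [0.556, 0.0977, 0.2008]
ee_rot: [-3.141, -0.0, 1.463]
wrist_force: [-2.2, 0.8, -2.5]
width: 0.0265
finger_force: 30.0
```

Request:
carry_out --increments '[[255,[0,0,-6],0],[255,[0,0,-6],0],[255,[0,0,-8],0],[255,[0,0,-10],0],[255,[0,0,-10],0],[255,[0,0,-10],0],[255,[0,0,-5],0],[255,[0,0,0],0]]'

```text
time: 9.05
tool_pos: [0.5561, 0.0976, 0.2567]
ee_rot: [3.141, -0.0, 1.463]
wrist_force: [-1.1, 1.6, -9.2]
width: 0.0268
finger_force: 30.0
```

Request:
carry_out --increments '[[255,[0,0,-4],0],[255,[0,0,-4],0],[255,[0,0,-2],0],[255,[0,0,0],0],[255,[0,0,0],0]]'

```text
time: 9.55
tool_pos: [0.5561, 0.0976, 0.2656]
ee_rot: [-3.141, -0.0, 1.463]
wrist_force: [-2.2, 1.8, -8.7]
width: 0.0264
finger_force: 30.0
```

Request:
carry_out --increments '[[255,[0,0,-2],0],[255,[0,0,0],0],[255,[0,0,0],0],[255,[0,0,0],0]]'

```text
time: 9.95
tool_pos: [0.5561, 0.0976, 0.2667]
ee_rot: [-3.14, 0.0, 1.463]
wrist_force: [-2.1, 2.2, -12.5]
width: 0.0266
finger_force: 30.0
```

Run:
```python
from h import *
p,M,o=tool();print(o["time"],p,o["wrist_force"],o["width"],o["finger_force"])
cv2.imwrite("pics/s2.png",np.hstack([cv2.resize(robot.snapshot("wrist"),(400,300)),cv2.resize(robot.snapshot("side")[180:330,240:440],(400,300))]))
```

```text
9.95 [0.55609354 0.09761198 0.26668082] [ -2.11192791   2.2263215  -12.53150641] 0.02659680053082344 29.953405559062958
```

View pics/s2.png

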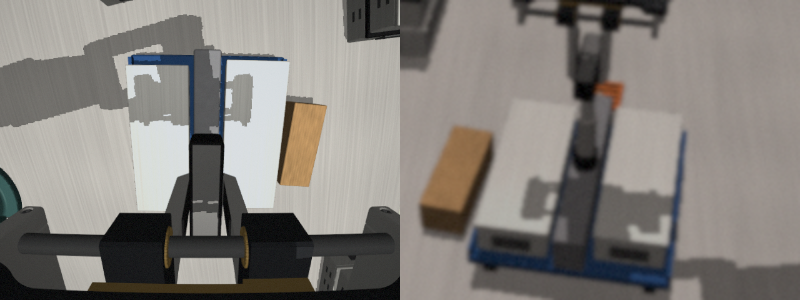

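The bar (left half, about (205,170)) is held between the pads, and the telescope is extended in the side view. The trays and box haven't moved. The TCP rose 110 mm and the force jumped at the stop, so I'm handing in.

```bash
python3 -c "
from bench import robot
print(robot.close_job())"
```

```text
the job is handed in; nothing more can be done
None
```

The job is handed in, though no verdict came back: I pressed the pedal to its stop and let it up, then drew the handle 110 mm to its second stop, where the arm still holds it with the button squeezed in; the trays and box beside the handle looked unmoved in the last picture.

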